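# Hook out the spares tray, pack its lower layer and fit the divider

### The arm

A 6-joint arm with a two-finger parallel gripper is mounted at the origin on a cart in front of the work surface, level with it; the furniture and walls round the work are solid. World frame = base frame: x ahead of the robot, y to its left, z up, the work surface at z = 0. Lengths are in mm, angles in rad, forces in N, time in s.
With the tool pointing down it reaches from about 350 to 775 mm from the base axis. Payload 7.3 kg.
Tool frame: the origin (TCP) lies at the very end of the fingers, on their centre line; the grasp point (between the pads) lies 19 mm behind it; z points along the fingers, y is the line along which they close (so a half turn about z gives the same grasp; the last joint's range is limited). The gripper opens to 92 mm and grips with 3 to 60 N. Pads are 19 mm wide; open, the fingers measure 130 mm over their backs; the gripper's body (75 mm by 190 mm) begins 47 mm behind the grasp point.
Start: joints at [1.178, 0.342, 1.524, -0, 1.275, -0.146], TCP at [128.243, 509.116, 226.741] pointing down, gripper open.
Joint ranges: [-2.53, 2.53], [-0.77, 2.02], [0.04, 2.7], [-1, 4.14], [0.28, 2.66], [-3.11, 3.11]. Speed limits (rad/s): [2.57, 2.57, 3.14, 3.14, 3.14, 3.14].

### API

Orientations are given as [roll, pitch, yaw] about the fixed x, y, z axes, in that order (R = Rz(yaw) Ry(pitch) Rx(roll)).
In Python, from plant import bot gives the robot as it stands.
- The arm moves only by the tool send_rows, never from a script. Its argument "rows" is a list of rows, each an object of numbers: "x", "y", "z": the shift along the tool's x, y, z in units of 0.2 m (1.0 is 0.2 m); "ax", "ay", "az": the turn, a rotation vector about the tool's x, y, z in units of 60 degrees (1.0 is 60 degrees); "jaw": the opening, from -1 (shut) to 1 (fully open), so that 0 is half open. In form: [{"x": .., "y": .., "z": .., "ax": .., "ay": .., "az": .., "jaw": ..}, ...]. A call has exactly 10 rows; each row is the pose to reach, as a shift and turn from the pose commanded when the call began, along the tool's axes at that moment; what a row does not reach only later rows make up. A row lasts 1/8 s, in which the tool goes at most 62.5 mm and 10.7 degrees, less where a joint would pass 70% of its speed; a pose out of reach is approached as far as the arm can. A call with a number of a shift or a turn outside -1 to 1 is refused whole. A call with a gripper value outside its range is refused whole. The fingers move at their own pace and stop on an object; the grip force is fixed at half the most. Time passes only in rows, so rows that repeat a pose let the fingers close, or fill a call up. It gives the time, the measured TCP pose, the force, the opening and the grip force at its end, in the units of the state.
- bot.get_obs(): the state, without advancing time (a new reading comes with each control period).
- bot.capture(name): name is "side" or "top"; returns (picture, depth): 480x640x3 uint8, red, green, blue; 480x640 float32, mm along the optical axis (not along the pixel's ray), 0 where there is no reading.
- bot.camera_model(name): a dict with "vertical_fov" (degrees; the focal length in pixels is half the picture's height over the tangent of half this angle, whatever the lens; pixels are square), "cx", "cy" (the principal point, pixels), "R" (3x3) and "t" (3): a world point X has camera coordinates R X + t. Camera axes: x right, y down, z forward; pixel columns grow to the right and rows downward; lengths in mm; the calibration is good to about 2 mm. A picture is of the moment at which its call begins. camera_model takes no time and is no camera call.
- bot.close_job(): hands the job in; it is judged then, once.
The state is a dict: "time": time; "joint_positions": joint angles; "dq": joint speeds; "tau": joint torques, N m; "tool_pos": TCP position; "tcp_rot": TCP orientation; "contact_force": force on the tool from outside, world axes, zero at the start; "moment": the same for the moment, N m; "grip_width": finger opening in mm; "finger_force": force on a finger pad.
Only numpy, scipy, OpenCV 4.12 (cv2) and the standard library are available. Lean on these libraries where they do the work, as an engineer would, in place of code of your own. Each camera call takes 0.05 s, during which the arm holds its last target. There are 200 camera calls.

### The job

The grey cabinet's tray sits too flush to pull by hand: take the red-handled hook, pull the tray all the way out by its finger hole, without the gripper touching the tray until it is out, and stand or lay the hook back down on the bench clear of the tray. Then put the black heat sink into either of its lower pockets and, after that, fit the yellow divider flat on the ledges over it, ready for the upper layer. Leave the tray out and do not disturb the small boxes, the bottle or the tin.

Things in the scene. Friction and masses are not known exactly. Their poses are not given: they have to be found in the camera images.
- cabinet: Low grey metal cabinet, fixed, 160 (x) x 152 (y) x 72 mm high; origin at the centre of its underside on the bench. Its open front faces its own -x (towards the robot), its +x points into it.
- tray (a joint): The cabinet's only tray, black with an aluminium front panel: how far it is pulled out (m), 0 = shut, 0.12 = fully out at a stop. It slides along the cabinet's -x, with about 3 N of friction, stays where it is left, and may start up to 15 mm open. The front panel is 150 mm wide and 6 mm thick, from 4 to 67 mm above the bench.
- tray_hole (a point): Centre of the finger hole in the tray's front panel, at the panel's front face, 41 mm above the bench; moves with the tray, axes as the cabinet's. The hole goes straight through the 6 mm panel (along x), is 32 mm wide (y) and 30 mm high with cut corners; its lower edge is 26 mm above the bench. For 30 mm behind the panel the tray is empty down to its floor (7 mm above the bench).
- tray_floor (a point): Centre of the tray's inner floor, 7 mm over the bench, 60 mm behind the panel's front face; moves with the tray, axes as the cabinet's. Inside: 108 (x) x 128 (y) mm, walls 38 mm high, 4 thick. Along each side wall a ledge 12 mm wide, top 29 mm above this point. A 4 mm wide, 26 mm high partition at y = 0, ending 30 mm short of the panel, makes two lower pockets 50 mm wide (y).
- hook: Pull hook that stands upright on its handle, loose, about 120 g. Red handle 90 (x) x 20 (y) x 30 mm high with black ribs; origin at the centre of the handle's underside. A 6 mm steel rod leaves the handle's +x end with its axis 22 mm above the underside and ends 115 mm from the origin, where it turns straight down; the down-turned end's lowest point is 7 mm above the underside level.
- heat_sink: Black finned heat sink, loose, 20 (x) x 30 (y) x 25 mm high; origin at the centre of its underside.
- divider: Yellow flat plate, loose, 96 (x) x 119 (y) x 3 mm, about 60 g; origin at the centre of its underside. A grip tab stands on its middle: 40 mm long (x), 8 mm thick (y), its top 19 mm above the underside. It fits the tray on the ledges either way round (turned by half a turn or not), its x along the tray's x, with 6 mm (x) and 4.5 mm (y) to spare on each side.
- box_blue: Small clear component box with a blue lid, loose, 44 (x) x 58 (y) x 26 mm high; origin at the centre of its underside; leave it alone.
- box_orange: Same box with an orange lid, loose; leave it alone.
- box_green: Same box with a green lid, loose; leave it alone.
- flux_bottle: White flux bottle with a needle, loose, 48 mm across, 132 mm high, standing left in front of the cabinet; origin at the centre of its underside; leave it alone.
- screw_tin: White round tin, loose, 57 mm across, 35 mm high; origin at the centre of its underside; leave it alone.

How it is judged:
By the outcome, as a careful person would: the job done as asked, in the order asked, and still so for the second after the job is handed in, with the robot touching nothing.
It also fails if it takes over 72 s, if anything falls off the work surface, if the arm or the gripper's body presses on something with over 40 N, if the wrist force passes 120 N, or if a joint passes its speed limit or range.

## Working session

There is one attempt and no reset: what is moved stays moved. The work goes in short steps, Python scripts to look and compute and a tool call to move; the robot and the scene stay as the last step left them, time stands still between calls to the robot, and variables do not carry over. Pictures are saved under pics/ and viewed, at most 10 in all, crops included, and the job is handed in when it is done.

Besides the shell and the picture viewer there is one more tool, called after "Request:" by a JSON object that holds its "method" and its "body", one argument or row to a line. send_rows: Moves the arm, as the interface text tells. Its arguments: {"type":"object","properties":{"rows":{"type":"array","items":{"type":"object","properties":{"x":{"type":"number","minimum":-1,"maximum":1},"y":{"type":"number","minimum":-1,"maximum":1},"z":{"type":"number","minimum":-1,"maximum":1},"ax":{"type":"number","minimum":-1,"maximum":1},"ay":{"type":"number","minimum":-1,"maximum":1},"az":{"type":"number","minimum":-1,"maximum":1},"jaw":{"type":"number"}}}}},"required":["rows"]}

```bash
mkdir -p pics; ls; cat > h.py <<'E'
import numpy as np,cv2
from plant import bot
def cap(n,f):
    p,d=bot.capture(n); cv2.imwrite(f'pics/{f}.png',p[:,:,::-1]); np.save(f'pics/{f}.npy',d); return p,d
def cam(n):
    c=bot.camera_model(n); f=240/np.tan(np.radians(c['vertical_fov']/2)); return f,c['cx'],c['cy'],np.array(c['R']),np.array(c['t'])
def atz(n,u,v,z):
    f,cx,cy,R,t=cam(n); r=R.T@np.array([(u-cx)/f,(v-cy)/f,1]); o=-R.T@t; return o+r*(z-o[2])/r[2]
def dep(n,u,v,d):
    f,cx,cy,R,t=cam(n); return R.T@(np.array([(u-cx)/f,(v-cy)/f,1])*d-t)
def px(n,X):
    f,cx,cy,R,t=cam(n); c=R@np.array(X)+t; return f*c[0]/c[2]+cx,f*c[1]/c[2]+cy
E
python3 - <<'E'
from h import *
cap('top','t0');cap('side','s0')
for n in('top','side'):
    print(n,bot.camera_model(n))
    f,cx,cy,R,t=cam(n);print(-R.T@t)
o=bot.get_obs();print(o)
E
```

```text
pics
top {'vertical_fov': 47.88116000390441, 'cx': 325.558538112989, 'cy': 244.2681588752996, 'R': array([[-0.02462689, -0.99941736, -0.02363188],
       [-0.99524905,  0.02673785, -0.09361843],
       [ 0.09419575,  0.02121407, -0.99532765]]), 't': array([  30.54890499,  562.25013865, 1286.37661196])}
[ 439.16002951  -11.7915433  1333.72511028]
side {'vertical_fov': 46.46508168975524, 'cx': 321.93963091513837, 'cy': 232.24958218348527, 'R': array([[-0.96746643, -0.25250488, -0.01581143],
       [-0.13834639,  0.58032511, -0.80254785],
       [ 0.21182302, -0.77425064, -0.5963782 ]]), 't': array([ 534.60946731,  117.46894611, 1375.62296846])}
[ 242.07950896 1131.89828496  923.11893657]
{'time': 0.1, 'joint_positions': array([ 1.17798807e+00,  3.42666544e-01,  1.52489234e+00, -6.44624157e-06,
        1.27542883e+00, -1.46034516e-01]), 'dq': array([ 0.00052362, -0.00189272, -0.00242248,  0.00026782, -0.0023676 ,
       -0.00122328]), 'tau': array([ 2.03183248e-03, -4.32007492e+01, -2.44692779e+01,  7.19808368e-02,
        5.25587308e-02, -5.27728321e-05]), 'tool_pos': array([128.10424569, 508.76062323, 226.11764227]), 'tcp_rot': array([-3.14021154e+00, -1.96904812e-04,  2.89482066e+00]), 'contact_force': array([ 0.20567349, -0.70498223, -0.34717514]), 'moment': array([-0.01539868, -0.01289364,  0.0548735 ]), 'finger_force': 0.0, 'grip_width': 91.88714898135493}
```

View pics/t0.png

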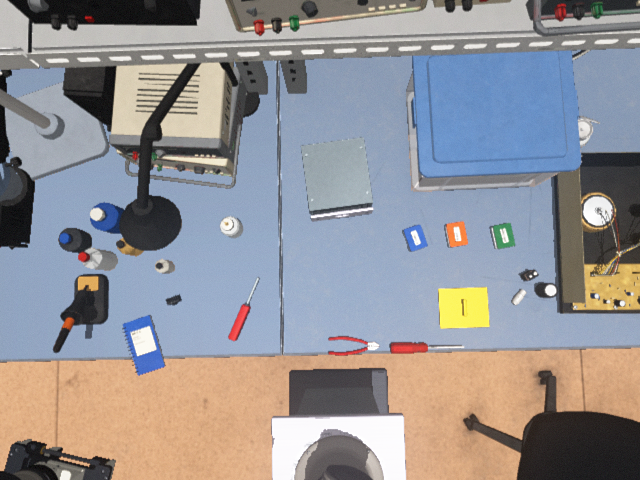

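View pics/s0.png

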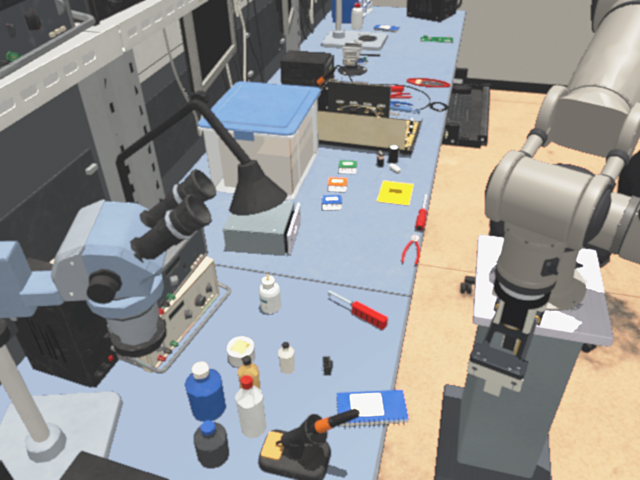

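```bash
python3 - <<'E'
from h import *
t=cv2.imread('pics/t0.png');s=cv2.imread('pics/s0.png')
a=cv2.resize(t[265:365,130:290],None,fx=5,fy=5,interpolation=3)[:300*2,:800]
cv2.imwrite('pics/c1.png',np.vstack([cv2.resize(t[270:360,150:280],(400,277),interpolation=3),cv2.resize(s[280:370,300:430],(400,277),interpolation=3)]))
cv2.imwrite('pics/c2.png',np.hstack([cv2.resize(t[130:230,290:390],(400,400),interpolation=3),cv2.resize(t[275:335,430:500],(400,343),interpolation=3)[:400] if 0 else cv2.resize(t[270:370,420:520],(400,400),interpolation=3)]))
print(px('top',[128,509,226]))
d=np.load('pics/t0.npy')
for n,u,v in [('lamp',150,222),('bottle',230,226),('cabtop',337,170),('hs',173,299),('boxblue',415,237),('boxblue',432,237)]:
    print(n,d[v,u],dep('top',u,v,d[v,u]).round())
E
```

```text
(np.float64(82.94699907489021), np.float64(457.29778535328126))
lamp 939.3672 [574. 312. 410.]
bottle 1267.1423 [607. 238.  82.]
cabtop 1285.0703 [735. -16.  71.]
hs 1322.6401 [440. 393.  14.]
boxblue 1311.2307 [ 575. -201.   25.]
boxblue 1336.1173 [ 576. -247.   -1.]
```

View pics/c1.png

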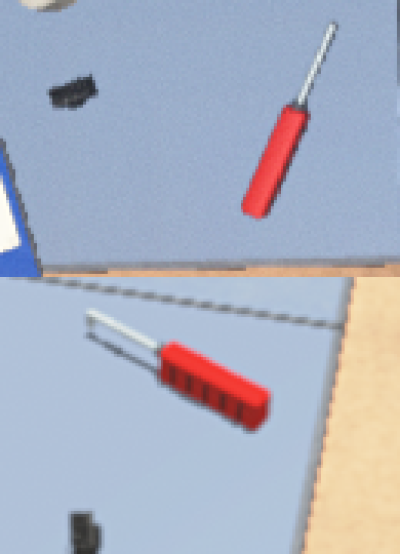

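View pics/c2.png

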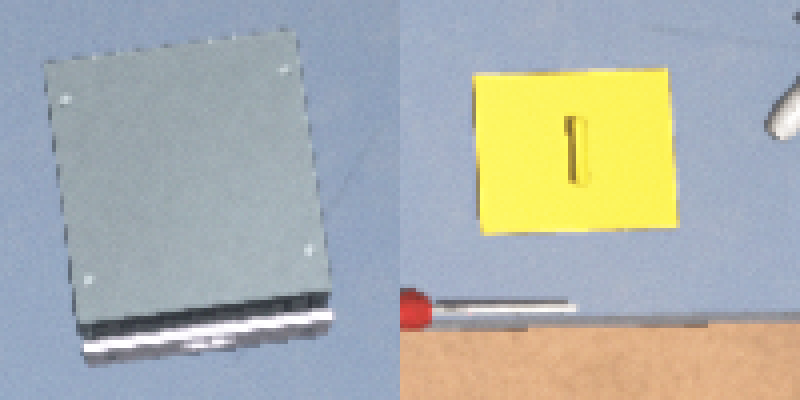

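```bash
cat >> h.py <<'E'
def rect(mask,n,z):
    c=max(cv2.findContours(mask.astype(np.uint8),0,1)[0],key=cv2.contourArea)[:,0]
    P=np.array([atz(n,u,v,z)[:2] for u,v in c],np.float32); return cv2.minAreaRect(P)
E
python3 - <<'E'
from h import *
A=lambda p,s,o,z:np.array([atz('top',x/s+o[0]-.5+.5/s,y/s+o[1]-.5+.5/s,z) for x,y in p])
def ang(v):return np.degrees(np.arctan2(v[1],v[0]))
c1=(3.077,(150,270))
h=A([(253.5,214),(296.5,108)],*c1,30); tip=A([(334,24)],*c1,25)[0]
print('hook',h.round(),h.mean(0),ang(h[1]-h[0]),tip,ang(tip-h.mean(0)),np.linalg.norm(tip[:2]-h.mean(0)[:2]))
c=A([(45,65),(295,30),(328,292),(78,325)],4,(290,130),72)
print('cab',c.round(),c.mean(0),ang(c[0]-c[3]),ang(c[1]-c[2]),ang(c[0]-c[1])-90,ang(c[3]-c[2])-90)
p=A([(82,345),(332,315)],4,(290,130),67);print('panel top',p.round(),p.mean(0))
q=A([(75,73),(267,68),(279,227),(83,234)],4,(420,270),3)
print('div',q.round(),q.mean(0),ang(q[0]-q[3]),ang(q[1]-q[2]),ang(q[0]-q[1])-90,ang(q[3]-q[2])-90)
for n,b in(('top',(160,290,186,308)),('side',(315,350,340,378))):
    im=cv2.imread('pics/%s0.png'%n[0]); d=np.load('pics/%s0.npy'%n[0]); m=np.zeros((480,640));x0,y0,x1,y1=b
    s=im[y0:y1,x0:x1].max(2)<90; m[y0:y1,x0:x1]=s
    v,u=np.nonzero(m); print(n,rect(m,n,25 if n=='top' else 12), m.sum())
    P=np.array([dep(n,a,b_,d[b_,a]) for a,b_ in zip(u,v)]); T=P[P[:,2]>15]
    print(P.max(0),P.min(0),len(T)); 
    if len(T)>5: print(cv2.minAreaRect(T[:,:2].astype(np.float32)),T.mean(0))
im=cv2.imread('pics/t0.png').astype(int)
m=(im[:,:,2]>180)&(im[:,:,1]>170)&(im[:,:,0]<120)
print('divmask',rect(m,'top',3))
m=(im[:,:,2]>130)&(im[:,:,1]<80)&(np.arange(640)<280)
print('hookmask',rect(m,'top',28))
d=np.load('pics/t0.npy')
m=np.zeros((480,640))
P=[]
for v in range(120,230):
  for u in range(290,390):
    if d[v,u]>0:
      X=dep('top',u,v,d[v,u])
      if X[2]>64: P.append(X)
P=np.array(P);print('cab depth',np.median(P[:,2]),cv2.minAreaRect(P[:,:2].astype(np.float32)))
E
```

```text
hook [[340. 245.  30.]
 [422. 211.  30.]] [380.95318756 228.18723694  30.        ] -23.003408437942788 [486.55698909 181.44251316  25.        ] -23.876214290396582 115.48693475339695
cab [[796.  68.  72.]
 [813. -81.  72.]
 [654. -96.  72.]
 [639.  52.  72.]] [725.47701356 -14.29259522  72.        ] 5.913420614418986 5.219434028363332 6.3511080658467876 5.971122349291136
panel top [[628.  50.  67.]
 [641. -98.  67.]] [634.39196853 -24.03917929  67.        ]
div [[ 451. -256.    3.]
 [ 451. -373.    3.]
 [ 355. -375.    3.]
 [ 353. -257.    3.]] [ 402.44856632 -315.32352343    3.        ] 0.3160940284771625 1.308740914749422 0.06364646222986892 0.7028106325068819
top ((436.5296325683594, 387.94232177734375), (17.688034057617188, 34.42646789550781), 18.66042137145996) 90.0
[449.1333524  407.66246732  26.74810921] [427.53111404 375.36314578  -0.60302716] 66
((435.7071228027344, 390.921142578125), (18.07930564880371, 29.670379638671875), 22.343303680419922) [436.80099947 390.31536953  22.12390112]
side ((437.8431091308594, 393.15069580078125), (14.572504997253418, 44.75673294067383), 14.
[... 187 characters left out ...]
38), 14.3331880569458) [435.53077302 406.1119019   32.06765527]
divmask ((402.5771484375, -314.7061462402344), (94.54283142089844, 118.78331756591797), 0.5482670664787292)
hookmask ((380.6485595703125, 229.40805053710938), (19.094623565673828, 87.61463165283203), 65.89191436767578)Traceback (most recent call last):
  File "<stdin>", line 30, in <module>
  File "h.py", line 10, in dep
    f,cx,cy,R,t=cam(n); return R.T@(np.array([(u-cx)/f,(v-cy)/f,1])*d-t)
                ~~~^^^
  File "h.py", line 6, in cam
    c=bot.camera_model(n); f=240/np.tan(np.radians(c['vertical_fov']/2)); return f,c['cx'],c['cy'],np.array(c['R']),np.array(c['t'])
ValueError: time passes only in moves, steps and waits
```

```bash
sed -i 's/^def cam(n):/import functools\n@functools.lru_cache\ndef cam(n):/' h.py; cat >> h.py <<'E'
from scipy.spatial.transform import Rotation as Ro
def plan(*W,start=None):
    """W: (x,y,z,toolY angle deg) tool down; prints units from commanded start (default: measured)"""
    o=bot.get_obs()
    if start is None: p=np.array(o['tool_pos']);R=Ro.from_euler('xyz',o['tcp_rot'])
    else: p=np.array(start[:3]);R=Ro.from_euler('xyz',[180,0,start[3]+90],degrees=True)
    print('t',round(o['time'],2),'pos',np.round(o['tool_pos'],1),'ang',np.degrees(o['tcp_rot'][2])-90,'w',o['grip_width'])
    for x,y,z,a in W:
        G=Ro.from_euler('xyz',[180,0,a+90],degrees=True); r=R.inv()*G
        if abs(r.as_rotvec()[2])>np.pi/2: G=Ro.from_euler('xyz',[180,0,a-90],degrees=True); r=R.inv()*G
        print((R.inv().apply(np.array([x,y,z])-p)/200).round(4),(np.degrees(r.as_rotvec())/60).round(4))
E
python3 - <<'E'
from h import *
plan((270,355,200,75.9),(381,229,90,66),(381,229,6,66),start=(128.2,509.1,226.7,75.86))
E
```

```text
t 0.1 pos [128.1 508.8 226.1] ang 75.8610061604752 w 91.88714898135493
[-0.8757 -0.574   0.1335] [ 0.      0.     -0.0007]
[-1.5678 -1.0493  0.6835] [ 0.     -0.      0.1643]
[-1.5678 -1.0493  1.1035] [ 0.     -0.      0.1643]
```

Request:
{"method": "send_rows", "body": {
  "rows": [
    {"x": -0.9, "y": -0.6, "z": 0.4, "az": 0.164, "jaw": 0},
    {"x": -0.9, "y": -0.6, "z": 0.4, "az": 0.164, "jaw": 0},
    {"x": -0.9, "y": -0.6, "z": 0.4, "az": 0.164, "jaw": 0},
    {"x": -0.9, "y": -0.6, "z": 0.4, "az": 0.164, "jaw": 0},
    {"x": -0.9, "y": -0.6, "z": 0.4, "az": 0.164, "jaw": 0},
    {"x": -0.9, "y": -0.6, "z": 0.4, "az": 0.164, "jaw": 0},
    {"x": -0.9, "y": -0.6, "z": 0.4, "az": 0.164, "jaw": 0},
    {"x": -0.9, "y": -0.6, "z": 0.4, "az": 0.164, "jaw": 0},
    {"x": -0.9, "y": -0.6, "z": 0.4, "az": 0.164, "jaw": 0},
    {"x": -0.9, "y": -0.6, "z": 0.4, "az": 0.164, "jaw": 0}
  ]
}}

```text
schema error: expected keys x, y, z, ax, ay, az, jaw
```

```bash
python3 - <<'E'
from h import *
plan((381,229,90,66),(381,229,6,66),(381,229,60,66))
E
```

```text
t 0.1 pos [128.1 508.8 226.1] ang 75.8610061604752 w 91.88714898135493
[-1.568  -1.0466  0.6817] [-1.300e-03 -1.000e-04  1.644e-01]
[-1.5681 -1.046   1.1017] [-1.300e-03 -1.000e-04  1.644e-01]
[-1.568  -1.0464  0.8317] [-1.300e-03 -1.000e-04  1.644e-01]
```

All keys are needed.

Request:
{"method": "send_rows", "body": {
  "rows": [
    {"x": -0.9, "y": -0.6, "z": 0.4, "ax": 0, "ay": 0, "az": 0.164, "jaw": 0},
    {"x": -0.9, "y": -0.6, "z": 0.4, "ax": 0, "ay": 0, "az": 0.164, "jaw": 0},
    {"x": -0.9, "y": -0.6, "z": 0.4, "ax": 0, "ay": 0, "az": 0.164, "jaw": 0},
    {"x": -0.9, "y": -0.6, "z": 0.4, "ax": 0, "ay": 0, "az": 0.164, "jaw": 0},
    {"x": -0.9, "y": -0.6, "z": 0.4, "ax": 0, "ay": 0, "az": 0.164, "jaw": 0},
    {"x": -0.9, "y": -0.6, "z": 0.4, "ax": 0, "ay": 0, "az": 0.164, "jaw": 0},
    {"x": -0.9, "y": -0.6, "z": 0.4, "ax": 0, "ay": 0, "az": 0.164, "jaw": 0},
    {"x": -0.9, "y": -0.6, "z": 0.4, "ax": 0, "ay": 0, "az": 0.164, "jaw": 0},
    {"x": -0.9, "y": -0.6, "z": 0.4, "ax": 0, "ay": 0, "az": 0.164, "jaw": 0},
    {"x": -0.9, "y": -0.6, "z": 0.4, "ax": 0, "ay": 0, "az": 0.164, "jaw": 0}
  ]
}}

```text
time: 1.35
tool_pos: [273.3, 349.0, 146.8]
tcp_rot: [3.141, 0.0, 2.724]
contact_force: [0.6, -0.7, -0.1]
grip_width: 46.0
finger_force: 0.0
```

```bash
python3 - <<'E'
from h import *
plan((381,229,90,66),(381,229,6,66),(381,229,60,66))
E
```

```text
t 1.35 pos [273.3 349.  146.8] ang 66.05268595658549 w 46.02400124285017
[-0.7356 -0.3299  0.284 ] [0.0002 0.0001 0.0009]
[-0.7356 -0.33    0.704 ] [0.0002 0.0001 0.0009]
[-0.7356 -0.3299  0.434 ] [0.0002 0.0001 0.0009]
```

Request:
{"method": "send_rows", "body": {
  "rows": [
    {"x": -0.736, "y": -0.33, "z": 0.28, "ax": 0, "ay": 0, "az": 0, "jaw": 0},
    {"x": -0.736, "y": -0.33, "z": 0.28, "ax": 0, "ay": 0, "az": 0, "jaw": 0},
    {"x": -0.736, "y": -0.33, "z": 0.28, "ax": 0, "ay": 0, "az": 0, "jaw": 0},
    {"x": -0.736, "y": -0.33, "z": 0.28, "ax": 0, "ay": 0, "az": 0, "jaw": 0},
    {"x": -0.736, "y": -0.33, "z": 0.28, "ax": 0, "ay": 0, "az": 0, "jaw": 0},
    {"x": -0.736, "y": -0.33, "z": 0.5, "ax": 0, "ay": 0, "az": 0, "jaw": 0},
    {"x": -0.736, "y": -0.33, "z": 0.7, "ax": 0, "ay": 0, "az": 0, "jaw": 0},
    {"x": -0.736, "y": -0.33, "z": 0.7, "ax": 0, "ay": 0, "az": 0, "jaw": 0},
    {"x": -0.736, "y": -0.33, "z": 0.7, "ax": 0, "ay": 0, "az": 0, "jaw": -0.8},
    {"x": -0.736, "y": -0.33, "z": 0.7, "ax": 0, "ay": 0, "az": 0, "jaw": -0.8}
  ]
}}

```text
time: 2.6
tool_pos: [382.1, 229.4, 8.3]
tcp_rot: [3.139, 0.002, 2.724]
contact_force: [0.2, 0.3, 0.1]
grip_width: 30.5
finger_force: 0.0
```

```bash
python3 - <<'E'
from h import *
# hook target: origin s mm before hole along cabinet -x
c=np.array([.9947,.1028]);H=np.array([634.4,-24.0])
for s in(160,95): print(H-s*c)
P=H-160*c
plan((381,229,60,66),(P[0]-45,P[1]+80,50,90),(*P,31,95.9))
E
```

```text
[475.248 -40.448]
[539.9035 -33.766 ]
t 2.6 pos [382.1 229.4   8.3] ang 66.05660697144916 w 30.462753335474655
[ 0.0035 -0.0035 -0.2583] [0.0023 0.0022 0.0009]
[-0.6058 -0.7694 -0.2087] [ 0.0018  0.0026 -0.3991]
[-0.9736 -1.0439 -0.1136] [ 0.0017  0.0027 -0.4974]
```

Request:
{"method": "send_rows", "body": {
  "rows": [
    {"x": 0, "y": 0, "z": 0, "ax": 0, "ay": 0, "az": 0, "jaw": -1},
    {"x": 0, "y": 0, "z": 0, "ax": 0, "ay": 0, "az": 0, "jaw": -1},
    {"x": 0, "y": 0, "z": 0, "ax": 0, "ay": 0, "az": 0, "jaw": -1},
    {"x": 0, "y": 0, "z": 0, "ax": 0, "ay": 0, "az": 0, "jaw": -1},
    {"x": 0, "y": 0, "z": 0, "ax": 0, "ay": 0, "az": 0, "jaw": -1},
    {"x": 0, "y": 0, "z": -0.15, "ax": 0, "ay": 0, "az": 0, "jaw": -1},
    {"x": -0.1, "y": -0.13, "z": -0.27, "ax": 0, "ay": 0, "az": -0.1, "jaw": -1},
    {"x": -0.3, "y": -0.38, "z": -0.27, "ax": 0, "ay": 0, "az": -0.2, "jaw": -1},
    {"x": -0.5, "y": -0.64, "z": -0.27, "ax": 0, "ay": 0, "az": -0.35, "jaw": -1},
    {"x": -0.6, "y": -0.77, "z": -0.27, "ax": 0, "ay": 0, "az": -0.497, "jaw": -1}
  ]
}}

```text
time: 3.85
tool_pos: [428.6, 37.1, 61.2]
tcp_rot: [-3.141, 0.001, -3.036]
contact_force: [0.8, 0.7, -1.6]
grip_width: 20.2
finger_force: 30.0
```

```bash
python3 - <<'E'
from h import *
o=bot.get_obs();print(o['finger_force'],o['contact_force'])
plan((475,-40.5,31,95.9),(451,-43,31,95.9))
E
```

```text
29.999913275241852 [ 0.81926909  0.73757577 -1.59860309]
t 3.85 pos [428.6  37.1  61.2] ang -263.9223967126429 w 20.175751703792496
[-0.1893 -0.4102  0.1513] [-0.0002  0.001   0.003 ]
[-0.0686 -0.4099  0.1512] [-0.0002  0.001   0.003 ]
```

Request:
{"method": "send_rows", "body": {
  "rows": [
    {"x": -0.19, "y": -0.41, "z": 0.15, "ax": 0, "ay": 0, "az": 0, "jaw": -1},
    {"x": -0.19, "y": -0.41, "z": 0.15, "ax": 0, "ay": 0, "az": 0, "jaw": -1},
    {"x": -0.19, "y": -0.41, "z": 0.15, "ax": 0, "ay": 0, "az": 0, "jaw": -1},
    {"x": -0.19, "y": -0.41, "z": 0.15, "ax": 0, "ay": 0, "az": 0, "jaw": -1},
    {"x": -0.19, "y": -0.41, "z": 0.15, "ax": 0, "ay": 0, "az": 0, "jaw": -1},
    {"x": -0.19, "y": -0.41, "z": 0.15, "ax": 0, "ay": 0, "az": 0, "jaw": -1},
    {"x": -0.19, "y": -0.41, "z": 0.15, "ax": 0, "ay": 0, "az": 0, "jaw": -1},
    {"x": -0.19, "y": -0.41, "z": 0.15, "ax": 0, "ay": 0, "az": 0, "jaw": -1},
    {"x": -0.19, "y": -0.41, "z": 0.15, "ax": 0, "ay": 0, "az": 0, "jaw": -1},
    {"x": -0.19, "y": -0.41, "z": 0.15, "ax": 0, "ay": 0, "az": 0, "jaw": -1}
  ]
}}

```text
time: 5.1
tool_pos: [474.4, -38.5, 30.7]
tcp_rot: [3.142, 0.0, -3.04]
contact_force: [0.5, 0.0, -1.1]
grip_width: 19.7
finger_force: 30.0
```

```bash
python3 - <<'E'
from h import *
p,_=cap('top','t1');s,_=cap('side','s1')
a=cv2.resize(p[140:290,270:420],(450,450),interpolation=3);b=cv2.resize(s[180:290,210:320],(350,350),interpolation=3)
im=np.zeros((450,800,3),np.uint8);im[:,:450]=a;im[:350,450:]=b;cv2.imwrite('pics/c3.png',im[:,:,::-1])
plan((475,-40.5,31,95.9))
E
```

```text
t 5.2 pos [474.3 -38.5  30.7] ang -264.16398879064036 w 19.68469692389571
[-0.0023 -0.0101 -0.0015] [ 0.0001  0.     -0.0011]
```

View pics/c3.png

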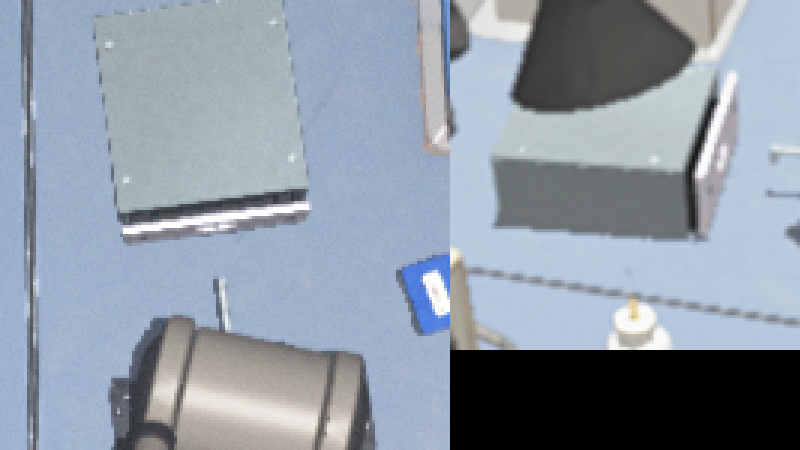

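```bash
python3 - <<'E'
from h import *
c=np.array([.9947,.1028]);n=np.array([-.1028,.9947])
f=lambda x,y,z:atz('top',x/3+270-.33,y/3+140-.33,z)[:2]
T=f(219,281,49);B=f(227.5,328,47);H=f(215,229,41)
print(T,B,H,'lat tip',(T-H)@n,'ahead',(H-T)@c,np.degrees(np.arctan2(*(T-B)[::-1])))
L=f(123,231,67);Rr=f(309,210,67);print('panel ends',L,Rr,(L+Rr)/2, np.degrees(np.arctan2(*(L-Rr)[::-1]))-90)
H=np.array([634.4,-24.])
print('lat vs H',(T-H)@n,(H-T)@c)
print('side tip', px('side',(*T,50)), px('side',(*T,32)),'hole',px('side',(634.4,-24,41)))
E
```

```text
[585.88482943 -25.9589713 ] [548.30224829 -31.70114745] [628.95830135 -23.99416451] lat tip 2.473559596071461 ahead 43.0471646507671 8.686939933800408
panel ends [625.58830657  48.83317218] [638.16486946 -98.16547543] [631.87658802 -24.66615163] 4.890068710206805
lat vs H 3.0387707796484813 48.459422412445896
side tip (np.float64(312.01489248448814), np.float64(225.20359168183276)) (np.float64(312.1919109274087), np.float64(230.63563889215453)) hole (np.float64(294.5307902939213), np.float64(225.88228190151824))
```

```bash
python3 - <<'E'
from h import *
c=np.array([.9947,.1028]);n=np.array([-.1028,.9947]);H=np.array([633,-24.])
im=cv2.imread('pics/s1.png')[190:265,255:330]
im=cv2.resize(im,(600,600),interpolation=2)
for y in(-75,75):
    for z in(4,67):
        p=px('side',(*(H+n*y),z));print(y,z,np.round(p,1)); cv2.circle(im,(int((p[0]-255+.5)*8),int((p[1]-190+.5)*8)),5,(0,0,255),1)
p=px('side',(*H,41));cv2.circle(im,(int((p[0]-255+.5)*8),int((p[1]-190+.5)*8)),5,(0,255,0),1)
for z in (32,50):
    p=px('side',(586,-26,z));cv2.circle(im,(int((p[0]-255+.5)*8),int((p[1]-190+.5)*8)),5,(0,255,255),1)
cv2.imwrite('pics/c4.png',im)
E
```

```text
-75 4 [300.6 221.1]
-75 67 [299.8 202.6]
75 4 [290.2 254. ]
75 67 [289.  234.8]
```

View pics/c4.png

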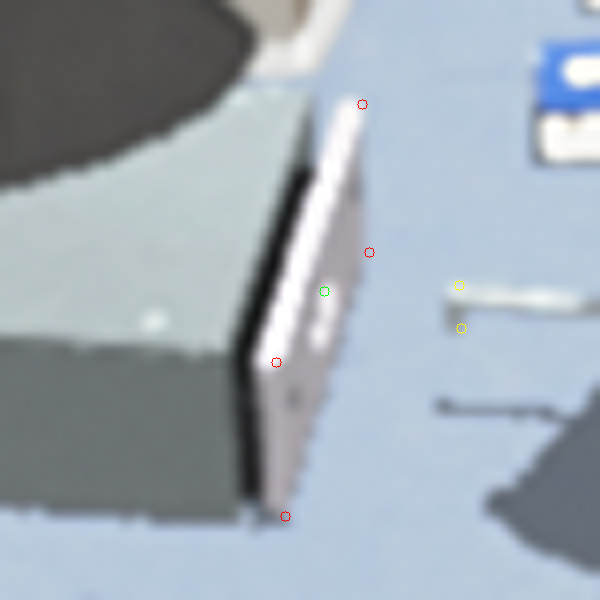

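Request:
{"method": "send_rows", "body": {
  "rows": [
    {"x": -0.1, "y": -0.01, "z": 0, "ax": 0, "ay": 0, "az": 0, "jaw": -1},
    {"x": -0.18, "y": -0.01, "z": 0, "ax": 0, "ay": 0, "az": 0, "jaw": -1},
    {"x": -0.24, "y": -0.01, "z": 0, "ax": 0, "ay": 0, "az": 0, "jaw": -1},
    {"x": -0.3, "y": -0.01, "z": 0, "ax": 0, "ay": 0, "az": 0, "jaw": -1},
    {"x": -0.36, "y": -0.01, "z": 0, "ax": 0, "ay": 0, "az": 0, "jaw": -1},
    {"x": -0.36, "y": -0.01, "z": 0, "ax": 0, "ay": 0, "az": 0, "jaw": -1},
    {"x": -0.36, "y": -0.01, "z": 0, "ax": 0, "ay": 0, "az": 0, "jaw": -1},
    {"x": -0.36, "y": -0.01, "z": 0.04, "ax": 0, "ay": 0, "az": 0, "jaw": -1},
    {"x": -0.36, "y": -0.01, "z": 0.075, "ax": 0, "ay": 0, "az": 0, "jaw": -1},
    {"x": -0.36, "y": -0.01, "z": 0.075, "ax": 0, "ay": 0, "az": 0, "jaw": -1}
  ]
}}

```text
time: 6.45
tool_pos: [545.7, -33.2, 15.1]
tcp_rot: [3.141, -0.001, -3.04]
contact_force: [-0.3, -1.0, -0.5]
grip_width: 19.5
finger_force: 30.0
```

Request:
{"method": "send_rows", "body": {
  "rows": [
    {"x": 0.06, "y": 0, "z": 0, "ax": 0, "ay": 0, "az": 0, "jaw": -1},
    {"x": 0.12, "y": 0, "z": 0, "ax": 0, "ay": 0, "az": 0, "jaw": -1},
    {"x": 0.18, "y": 0, "z": 0, "ax": 0, "ay": 0, "az": 0, "jaw": -1},
    {"x": 0.25, "y": 0, "z": 0, "ax": 0, "ay": 0, "az": 0, "jaw": -1},
    {"x": 0.32, "y": 0, "z": 0, "ax": 0, "ay": 0, "az": 0, "jaw": -1},
    {"x": 0.39, "y": 0, "z": 0, "ax": 0, "ay": 0, "az": 0, "jaw": -1},
    {"x": 0.46, "y": 0, "z": 0, "ax": 0, "ay": 0, "az": 0, "jaw": -1},
    {"x": 0.52, "y": 0, "z": 0, "ax": 0, "ay": 0, "az": 0, "jaw": -1},
    {"x": 0.56, "y": 0, "z": 0, "ax": 0, "ay": 0, "az": 0, "jaw": -1},
    {"x": 0.56, "y": 0, "z": 0, "ax": 0, "ay": 0, "az": 0, "jaw": -1}
  ]
}}

```text
time: 7.7
tool_pos: [433.6, -44.4, 15.6]
tcp_rot: [3.141, -0.002, -3.04]
contact_force: [0.9, -0.2, -1.0]
grip_width: 20.0
finger_force: 30.0
```

Request:
{"method": "send_rows", "body": {
  "rows": [
    {"x": 0.015, "y": 0, "z": 0, "ax": 0, "ay": 0, "az": 0, "jaw": -1},
    {"x": 0.03, "y": 0, "z": 0, "ax": 0, "ay": 0, "az": 0, "jaw": -1},
    {"x": 0.04, "y": 0, "z": 0, "ax": 0, "ay": 0, "az": 0, "jaw": -1},
    {"x": 0.05, "y": 0, "z": 0, "ax": 0, "ay": 0, "az": 0, "jaw": -1},
    {"x": 0.055, "y": 0, "z": 0, "ax": 0, "ay": 0, "az": 0, "jaw": -1},
    {"x": 0.06, "y": 0, "z": 0, "ax": 0, "ay": 0, "az": 0, "jaw": -1},
    {"x": 0.065, "y": 0, "z": 0, "ax": 0, "ay": 0, "az": 0, "jaw": -1},
    {"x": 0.07, "y": 0, "z": 0, "ax": 0, "ay": 0, "az": 0, "jaw": -1},
    {"x": 0.075, "y": 0, "z": 0, "ax": 0, "ay": 0, "az": 0, "jaw": -1},
    {"x": 0.08, "y": 0, "z": 0, "ax": 0, "ay": 0, "az": 0, "jaw": -1}
  ]
}}

```text
time: 8.95
tool_pos: [419.1, -46.3, 15.7]
tcp_rot: [-3.141, 0.001, -3.04]
contact_force: [6.2, 1.2, -1.8]
grip_width: 19.9
finger_force: 30.0
```

```bash
python3 - <<'E'
from h import *
p,_=cap('top','t2');s,_=cap('side','s2')
a=cv2.resize(p[140:290,270:420],(450,450),interpolation=3);b=cv2.resize(s[180:290,240:350],(350,350),interpolation=3)
im=np.zeros((450,800,3),np.uint8);im[:,:450]=a;im[:350,450:]=b;cv2.imwrite('pics/c5.png',im[:,:,::-1])
E
```

```text
(no output)
```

View pics/c5.png

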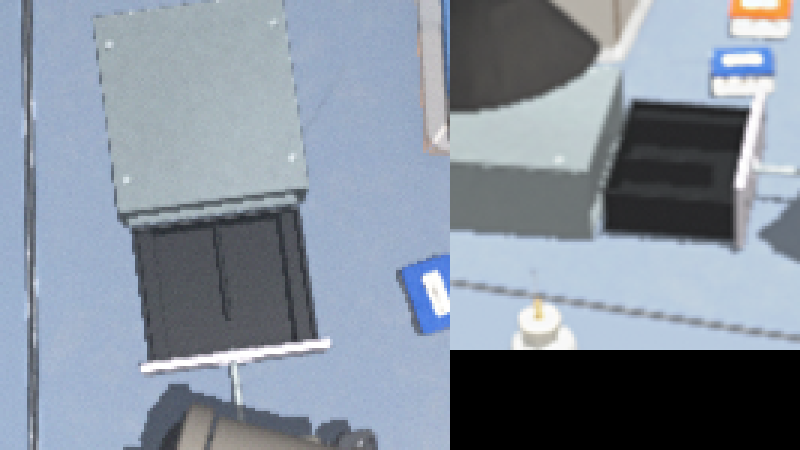

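Request:
{"method": "send_rows", "body": {
  "rows": [
    {"x": 0.005, "y": 0, "z": 0, "ax": 0, "ay": 0, "az": 0, "jaw": -1},
    {"x": 0.01, "y": 0, "z": 0, "ax": 0, "ay": 0, "az": 0, "jaw": -1},
    {"x": 0.015, "y": 0, "z": 0, "ax": 0, "ay": 0, "az": 0, "jaw": -1},
    {"x": 0.02, "y": 0, "z": 0, "ax": 0, "ay": 0, "az": 0, "jaw": -1},
    {"x": 0.02, "y": 0, "z": 0, "ax": 0, "ay": 0, "az": 0, "jaw": -1},
    {"x": 0.02, "y": 0, "z": 0, "ax": 0, "ay": 0, "az": 0, "jaw": -1},
    {"x": 0.02, "y": 0, "z": 0, "ax": 0, "ay": 0, "az": 0, "jaw": -1},
    {"x": 0.02, "y": 0, "z": 0, "ax": 0, "ay": 0, "az": 0, "jaw": -1},
    {"x": 0.02, "y": 0, "z": 0, "ax": 0, "ay": 0, "az": 0, "jaw": -1},
    {"x": 0.02, "y": 0, "z": 0, "ax": 0, "ay": 0, "az": 0, "jaw": -1}
  ]
}}

```text
time: 10.3
tool_pos: [418.8, -47.2, 16.5]
tcp_rot: [-3.139, 0.008, -3.04]
contact_force: [13.8, 4.4, -5.0]
grip_width: 19.7
finger_force: 30.0
```

```bash
python3 - <<'E'
from h import *
f=lambda x,y,z:atz('top',x/3+270-.33,y/3+140-.33,z)[:2]
c=np.array([.9947,.1028])
for a,b in (((123,231),(309,210)),((141,370),(330,346))):
    L=f(*a,67);R=f(*b,67);print(L,R,(L+R)/2,(L+R)/2@c)
E
```

```text
[625.58830657  48.83317218] [638.16486946 -98.16547543] [631.87658802 -24.66615163] 625.9919617142476
[515.43676946  37.16065331] [ 530.36122211 -111.02025502] [522.89899579 -36.92980086] 516.331247581401
```

Request:
{"method": "send_rows", "body": {
  "rows": [
    {"x": -0.03, "y": 0, "z": 0, "ax": 0, "ay": 0, "az": 0, "jaw": -1},
    {"x": -0.06, "y": 0, "z": 0, "ax": 0, "ay": 0, "az": 0, "jaw": -1},
    {"x": -0.06, "y": 0, "z": 0, "ax": 0, "ay": 0, "az": 0, "jaw": -1},
    {"x": -0.06, "y": 0, "z": -0.04, "ax": 0, "ay": 0, "az": 0, "jaw": -1},
    {"x": -0.06, "y": 0, "z": -0.075, "ax": 0, "ay": 0, "az": 0, "jaw": -1},
    {"x": -0.06, "y": 0, "z": -0.075, "ax": 0, "ay": 0, "az": 0, "jaw": -1},
    {"x": -0.06, "y": 0, "z": -0.075, "ax": 0, "ay": 0, "az": 0, "jaw": -1},
    {"x": -0.06, "y": 0, "z": -0.075, "ax": 0, "ay": 0, "az": 0, "jaw": -1},
    {"x": -0.06, "y": 0, "z": -0.075, "ax": 0, "ay": 0, "az": 0, "jaw": -1},
    {"x": -0.06, "y": 0, "z": -0.075, "ax": 0, "ay": 0, "az": 0, "jaw": -1}
  ]
}}

```text
time: 11.55
tool_pos: [426.8, -45.4, 30.6]
tcp_rot: [3.141, -0.0, -3.04]
contact_force: [0.7, 0.0, -0.8]
grip_width: 19.9
finger_force: 30.0
```

```bash
python3 - <<'E'
from h import *
p,_=cap('top','t3');s,_=cap('side','s3')
a=cv2.resize(p[230:290,320:380],(400,400),interpolation=3);b=cv2.resize(s[200:260,300:360],(400,400),interpolation=3)
cv2.imwrite('pics/c6.png',np.hstack([a,b])[:,:,::-1])
print(bot.get_obs()['contact_force'])
E
```

```text
[-0.55009599  0.0078078  -0.91680778]
```

View pics/c6.png

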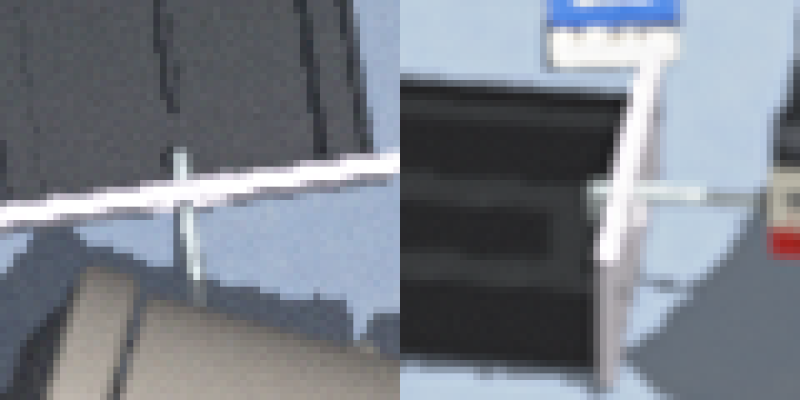

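Request:
{"method": "send_rows", "body": {
  "rows": [
    {"x": 0.04, "y": 0, "z": 0, "ax": 0, "ay": 0, "az": 0, "jaw": -1},
    {"x": 0.08, "y": 0, "z": 0, "ax": 0, "ay": 0, "az": 0, "jaw": -1},
    {"x": 0.12, "y": 0, "z": 0, "ax": 0, "ay": 0, "az": 0, "jaw": -1},
    {"x": 0.16, "y": 0, "z": 0, "ax": 0, "ay": 0, "az": 0, "jaw": -1},
    {"x": 0.2, "y": 0, "z": 0, "ax": 0, "ay": 0, "az": 0, "jaw": -1},
    {"x": 0.24, "y": 0, "z": 0, "ax": 0, "ay": 0, "az": 0, "jaw": -1},
    {"x": 0.28, "y": 0.0, "z": 0, "ax": 0, "ay": 0, "az": 0, "jaw": -1},
    {"x": 0.27, "y": 0.2, "z": 0, "ax": 0, "ay": 0, "az": 0.1, "jaw": -1},
    {"x": 0.27, "y": 0.4, "z": 0, "ax": 0, "ay": 0, "az": 0.25, "jaw": -1},
    {"x": 0.27, "y": 0.6, "z": 0, "ax": 0, "ay": 0, "az": 0.4, "jaw": -1}
  ]
}}

```text
time: 12.9
tool_pos: [360.5, 69.4, 30.8]
tcp_rot: [3.141, 0.0, 2.819]
contact_force: [1.3, -0.4, -1.7]
grip_width: 19.6
finger_force: 30.0
```

```bash
python3 - <<'E'
from h import *
plan((381,200,12,66),(381,200,7,66))
E
```

```text
t 12.9 pos [360.5  69.4  30.8] ang 71.49424021060665 w 19.58059582641812
[0.1103 0.6517 0.0939] [0.0002 0.0003 0.0916]
[0.1103 0.6517 0.1189] [0.0002 0.0003 0.0916]
```

Request:
{"method": "send_rows", "body": {
  "rows": [
    {"x": 0.11, "y": 0.3, "z": 0, "ax": 0, "ay": 0, "az": 0.09, "jaw": -1},
    {"x": 0.11, "y": 0.55, "z": 0, "ax": 0, "ay": 0, "az": 0.09, "jaw": -1},
    {"x": 0.11, "y": 0.65, "z": 0, "ax": 0, "ay": 0, "az": 0.09, "jaw": -1},
    {"x": 0.11, "y": 0.65, "z": 0.06, "ax": 0, "ay": 0, "az": 0.09, "jaw": -1},
    {"x": 0.11, "y": 0.65, "z": 0.1, "ax": 0, "ay": 0, "az": 0.09, "jaw": -1},
    {"x": 0.11, "y": 0.65, "z": 0.11, "ax": 0, "ay": 0, "az": 0.09, "jaw": -1},
    {"x": 0.11, "y": 0.65, "z": 0.12, "ax": 0, "ay": 0, "az": 0.09, "jaw": -1},
    {"x": 0.11, "y": 0.65, "z": 0.12, "ax": 0, "ay": 0, "az": 0.09, "jaw": -1},
    {"x": 0.11, "y": 0.65, "z": 0.12, "ax": 0, "ay": 0, "az": 0.09, "jaw": -1},
    {"x": 0.11, "y": 0.65, "z": 0.12, "ax": 0, "ay": 0, "az": 0.09, "jaw": -1}
  ]
}}

```text
time: 14.15
tool_pos: [379.3, 197.8, 7.6]
tcp_rot: [-3.14, -0.002, 2.729]
contact_force: [-7.5, -2.0, 19.2]
grip_width: 19.8
finger_force: 30.0
```

Request:
{"method": "send_rows", "body": {
  "rows": [
    {"x": 0, "y": 0, "z": -0.005, "ax": 0, "ay": 0, "az": 0, "jaw": -1},
    {"x": 0, "y": 0, "z": -0.005, "ax": 0, "ay": 0, "az": 0, "jaw": 0},
    {"x": 0, "y": 0, "z": -0.005, "ax": 0, "ay": 0, "az": 0, "jaw": 0},
    {"x": 0, "y": 0, "z": -0.005, "ax": 0, "ay": 0, "az": 0, "jaw": 0},
    {"x": 0, "y": 0, "z": -0.005, "ax": 0, "ay": 0, "az": 0, "jaw": 0},
    {"x": 0, "y": 0, "z": -0.2, "ax": 0, "ay": 0, "az": 0, "jaw": 0},
    {"x": 0, "y": 0, "z": -0.45, "ax": 0, "ay": 0, "az": 0, "jaw": 0},
    {"x": 0, "y": 0.2, "z": -0.5, "ax": 0, "ay": 0, "az": 0.17, "jaw": 0},
    {"x": 0, "y": 0.5, "z": -0.5, "ax": 0, "ay": 0, "az": 0.34, "jaw": 0},
    {"x": 0, "y": 0.8, "z": -0.5, "ax": 0, "ay": 0, "az": 0.5, "jaw": 0}
  ]
}}

```text
time: 15.4
tool_pos: [445.2, 347.1, 107.2]
tcp_rot: [3.141, 0.0, 2.201]
contact_force: [1.8, 0.1, 0.5]
grip_width: 45.8
finger_force: 0.0
```

```bash
python3 - <<'E'
from h import *
p,_=cap('top','t4')
d=_
im=p[:,:,::-1].astype(int)
m=(im[:,:,2]>130)&(im[:,:,1]<80)&(np.arange(640)<290);m[:270]=0
print('hook',rect(m,'top',28))
m=np.zeros((480,640));m[288:312,158:192]=im[288:312,158:192].max(2)<90
print('hs',rect(m,'top',20))
v,u=np.nonzero(m);P=np.array([dep('top',a,b,d[b,a]) for a,b in zip(u,v)]);P=P[P[:,2]>16]
print(P.mean(0),cv2.minAreaRect(P[:,:2].astype(np.float32)))
cv2.imwrite('pics/c7.png',np.hstack([cv2.resize(p[270:350,150:270],(480,320),interpolation=3),cv2.resize(p[205:265,305:385][:,:60],(320,320),interpolation=3)])[:,:,::-1])
plan((437,391,90,20),(437,391,8,20))
E
```

```text
hook ((378.14080810546875, 196.72573852539062), (20.048702239990234, 89.71105194091797), 66.30854034423828)
hs ((439.08819580078125, 406.9169921875), (56.457401275634766, 41.7700080871582), 0.0929727703332901)
[442.80069389 294.67435955 327.79270468] ((427.8529052734375, 160.7501220703125), (342.6747131347656, 46.56124496459961), 86.01166534423828)
t 15.45 pos [448.1 353.4 107.1] ang 35.63382254755969 w 45.951208755677094
[0.1849 0.0639 0.0865] [ 0.0069 -0.0025  0.2606]
[0.1843 0.0608 0.4965] [ 0.0069 -0.0025  0.2606]
```

View pics/c7.png

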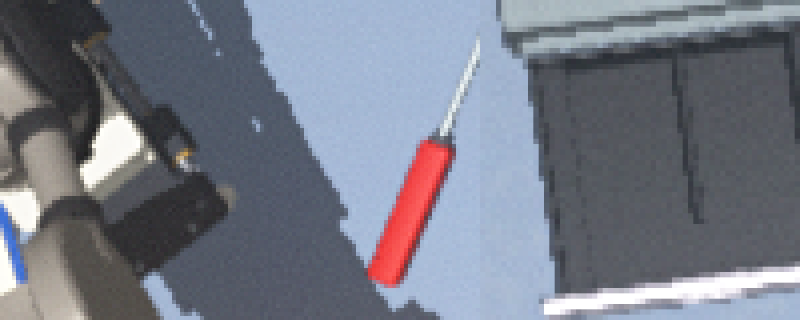

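Request:
{"method": "send_rows", "body": {
  "rows": [
    {"x": 0.18, "y": 0.08, "z": 0.25, "ax": 0, "ay": 0, "az": 0.26, "jaw": 0},
    {"x": 0.18, "y": 0.08, "z": 0.25, "ax": 0, "ay": 0, "az": 0.26, "jaw": 0},
    {"x": 0.18, "y": 0.08, "z": 0.25, "ax": 0, "ay": 0, "az": 0.26, "jaw": 0},
    {"x": 0.18, "y": 0.08, "z": 0.25, "ax": 0, "ay": 0, "az": 0.26, "jaw": 0},
    {"x": 0.18, "y": 0.08, "z": 0.25, "ax": 0, "ay": 0, "az": 0.26, "jaw": 0},
    {"x": 0.18, "y": 0.08, "z": 0.25, "ax": 0, "ay": 0, "az": 0.26, "jaw": 0},
    {"x": 0.18, "y": 0.08, "z": 0.25, "ax": 0, "ay": 0, "az": 0.26, "jaw": 0},
    {"x": 0.18, "y": 0.08, "z": 0.25, "ax": 0, "ay": 0, "az": 0.26, "jaw": 0},
    {"x": 0.18, "y": 0.08, "z": 0.25, "ax": 0, "ay": 0, "az": 0.26, "jaw": 0},
    {"x": 0.18, "y": 0.08, "z": 0.25, "ax": 0, "ay": 0, "az": 0.26, "jaw": 0}
  ]
}}

```text
time: 16.7
tool_pos: [435.9, 384.0, 56.7]
tcp_rot: [3.142, -0.0, 1.935]
contact_force: [1.5, 0.4, 0.6]
grip_width: 45.8
finger_force: 0.0
```

```bash
python3 - <<'E'
from h import *
plan((436.5,390.5,8,20),(436.5,390.5,100,20))
E
```

```text
t 16.7 pos [435.9 384.   56.7] ang 20.845052414494802 w 45.77621495297703
[0.0292 0.0143 0.2436] [ 0.     -0.0001  0.0141]
[ 0.0292  0.0143 -0.2164] [ 0.     -0.0001  0.0141]
```

Request:
{"method": "send_rows", "body": {
  "rows": [
    {"x": 0.03, "y": 0.014, "z": 0, "ax": 0, "ay": 0, "az": 0, "jaw": 0},
    {"x": 0.03, "y": 0.014, "z": 0.15, "ax": 0, "ay": 0, "az": 0, "jaw": 0},
    {"x": 0.03, "y": 0.014, "z": 0.245, "ax": 0, "ay": 0, "az": 0, "jaw": 0},
    {"x": 0.03, "y": 0.014, "z": 0.245, "ax": 0, "ay": 0, "az": 0, "jaw": 0},
    {"x": 0.03, "y": 0.014, "z": 0.245, "ax": 0, "ay": 0, "az": 0, "jaw": -1},
    {"x": 0.03, "y": 0.014, "z": 0.245, "ax": 0, "ay": 0, "az": 0, "jaw": -1},
    {"x": 0.03, "y": 0.014, "z": 0.245, "ax": 0, "ay": 0, "az": 0, "jaw": -1},
    {"x": 0.03, "y": 0.014, "z": 0.245, "ax": 0, "ay": 0, "az": 0, "jaw": -1},
    {"x": 0.03, "y": 0.014, "z": 0.245, "ax": 0, "ay": 0, "az": 0, "jaw": -1},
    {"x": 0.03, "y": 0.014, "z": 0.245, "ax": 0, "ay": 0, "az": 0, "jaw": -1}
  ]
}}

```text
time: 17.95
tool_pos: [436.6, 390.7, 8.2]
tcp_rot: [3.141, -0.0, 1.934]
contact_force: [-0.9, -0.6, 4.1]
grip_width: 15.0
finger_force: 30.0
```

Request:
{"method": "send_rows", "body": {
  "rows": [
    {"x": 0, "y": 0, "z": -0.1, "ax": 0, "ay": 0, "az": 0, "jaw": -1},
    {"x": 0, "y": 0, "z": -0.25, "ax": 0, "ay": 0, "az": 0, "jaw": -1},
    {"x": 0, "y": 0, "z": -0.4, "ax": 0, "ay": 0, "az": 0, "jaw": -1},
    {"x": 0, "y": 0, "z": -0.55, "ax": 0, "ay": 0, "az": 0, "jaw": -1},
    {"x": 0, "y": 0, "z": -0.6, "ax": 0, "ay": 0, "az": 0, "jaw": -1},
    {"x": 0, "y": 0, "z": -0.6, "ax": 0, "ay": 0, "az": 0.1, "jaw": -1},
    {"x": 0, "y": 0, "z": -0.6, "ax": 0, "ay": 0, "az": 0.2, "jaw": -1},
    {"x": 0, "y": 0, "z": -0.6, "ax": 0, "ay": 0, "az": 0.237, "jaw": -1},
    {"x": 0, "y": 0, "z": -0.6, "ax": 0, "ay": 0, "az": 0.237, "jaw": -1},
    {"x": 0, "y": 0, "z": -0.6, "ax": 0, "ay": 0, "az": 0.237, "jaw": -1}
  ]
}}

```text
time: 19.2
tool_pos: [436.2, 390.4, 127.0]
tcp_rot: [-3.141, 0.0, 1.687]
contact_force: [0.2, 1.0, -0.7]
grip_width: 15.2
finger_force: 30.0
```

```bash
python3 - <<'E'
from h import *
s,_=cap('side','s5'); o=bot.get_obs();print(o['tool_pos'],o['grip_width'],o['tcp_rot'])
u,v=map(int,px('side',o['tool_pos']));print(u,v)
cv2.imwrite('pics/c8.png',cv2.resize(s[v-45:v+30,u-50:u+50],(800,600),interpolation=3)[:,:,::-1])
E
```

```text
[436.22528878 390.47212495 127.22325143] 15.257005308003206 [-3.14087881e+00  2.98297029e-04  1.68696349e+00]
328 325
```

View pics/c8.png

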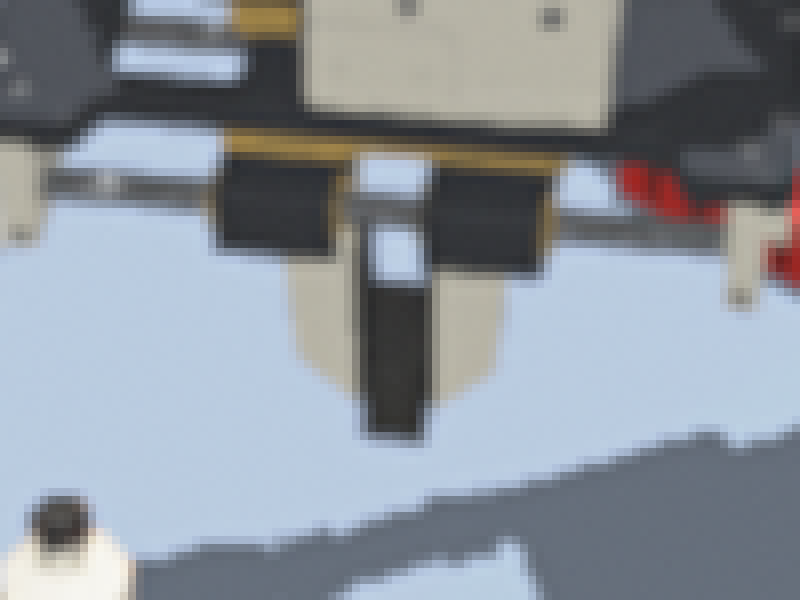

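```bash
python3 - <<'E'
from h import *
p,_=cap('top','t5')
th=np.radians(5.9);c=np.array([np.cos(th),np.sin(th)]);n=np.array([-c[1],c[0]])
F=np.array([582.3,-30.])
x0,y0,k=310,195,8
im=cv2.resize(p[y0:y0+70,x0:x0+90],None,fx=k,fy=k,interpolation=3)[:,:,::-1].copy()
def poly(L,z,col):
    q=[px('top',(*(F+c*a+n*b),z)) for a,b in L]
    cv2.polylines(im,[np.array([[(u-x0+.5)*k,(v-y0+.5)*k] for u,v in q]).astype(int)],True,col,1)
poly([(-60,-75),(-60,75),(-54,75),(-54,-75)],67,(0,0,255))
poly([(-54,-64),(-54,64),(54,64),(54,-64)],45,(0,255,0))
poly([(-24,-2),(-24,2),(54,2),(54,-2)],33,(0,255,255))
im=np.clip(im.astype(int)*1.3,0,255).astype(np.uint8)
cv2.imwrite('pics/c9.png',im)
plan((480,200,110,5.9),(571.5,-4,60,5.9),(571.5,-4,15,5.9))
E
```

```text
t 19.3 pos [436.3 390.5 127.4] ang 6.6461617648137405 w 15.225922929045792
[-0.9714  0.1068  0.087 ] [-0.0004  0.0002  0.0124]
[-2.0374  0.4433  0.337 ] [-0.0004  0.0002  0.0124]
[-2.0374  0.4434  0.562 ] [-0.0004  0.0002  0.0124]
```

View pics/c9.png

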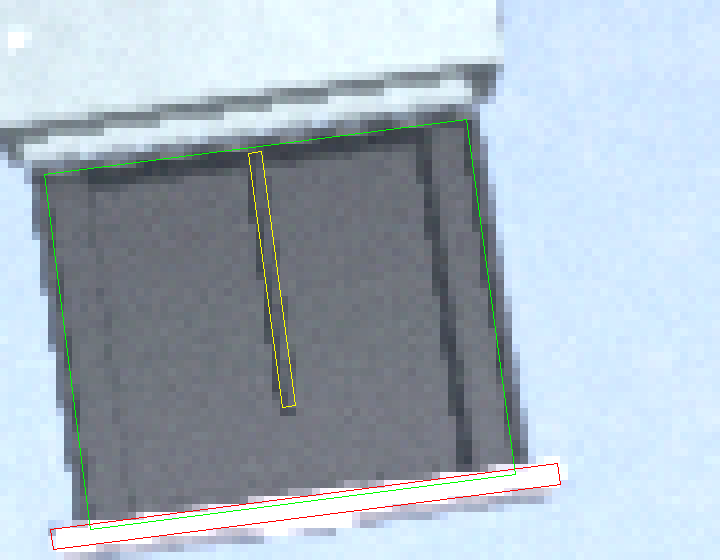

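Request:
{"method": "send_rows", "body": {
  "rows": [
    {"x": -0.25, "y": 0.03, "z": 0, "ax": 0, "ay": 0, "az": 0.012, "jaw": -1},
    {"x": -0.5, "y": 0.06, "z": 0, "ax": 0, "ay": 0, "az": 0.012, "jaw": -1},
    {"x": -0.75, "y": 0.09, "z": 0, "ax": 0, "ay": 0, "az": 0.012, "jaw": -1},
    {"x": -1.0, "y": 0.12, "z": 0, "ax": 0, "ay": 0, "az": 0.012, "jaw": -1},
    {"x": -1.0, "y": 0.2, "z": 0, "ax": 0, "ay": 0, "az": 0.012, "jaw": -1},
    {"x": -1.0, "y": 0.3, "z": 0, "ax": 0, "ay": 0, "az": 0.012, "jaw": -1},
    {"x": -1.0, "y": 0.3, "z": 0, "ax": 0, "ay": 0, "az": 0.012, "jaw": -1},
    {"x": -1.0, "y": 0.3, "z": 0, "ax": 0, "ay": 0, "az": 0.012, "jaw": -1},
    {"x": -1.0, "y": 0.3, "z": 0, "ax": 0, "ay": 0, "az": 0.012, "jaw": -1},
    {"x": -1.0, "y": 0.3, "z": 0, "ax": 0, "ay": 0, "az": 0.012, "jaw": -1}
  ]
}}

```text
time: 20.55
tool_pos: [518.6, 199.0, 127.8]
tcp_rot: [-3.142, -0.0, 1.674]
contact_force: [-0.2, -0.8, 0.3]
grip_width: 14.9
finger_force: 30.0
```

```bash
python3 - <<'E'
from h import *
plan((571.5,-4,90,5.9),(571.5,-4,15,5.9))
E
```

```text
t 20.55 pos [518.6 199.  127.8] ang 5.926571328796271 w 14.8751544557722
[-1.0369  0.1582  0.1891] [-0.     -0.0001  0.0004]
[-1.0369  0.1582  0.5641] [-0.     -0.0001  0.0004]
```

Request:
{"method": "send_rows", "body": {
  "rows": [
    {"x": -0.25, "y": 0.04, "z": 0, "ax": 0, "ay": 0, "az": 0, "jaw": -1},
    {"x": -0.5, "y": 0.08, "z": 0, "ax": 0, "ay": 0, "az": 0, "jaw": -1},
    {"x": -0.75, "y": 0.12, "z": 0, "ax": 0, "ay": 0, "az": 0, "jaw": -1},
    {"x": -1.0, "y": 0.158, "z": 0, "ax": 0, "ay": 0, "az": 0, "jaw": -1},
    {"x": -1.0, "y": 0.158, "z": 0.1, "ax": 0, "ay": 0, "az": 0, "jaw": -1},
    {"x": -1.0, "y": 0.158, "z": 0.19, "ax": 0, "ay": 0, "az": 0, "jaw": -1},
    {"x": -1.0, "y": 0.158, "z": 0.19, "ax": 0, "ay": 0, "az": 0, "jaw": -1},
    {"x": -1.0, "y": 0.158, "z": 0.19, "ax": 0, "ay": 0, "az": 0, "jaw": -1},
    {"x": -1.0, "y": 0.158, "z": 0.19, "ax": 0, "ay": 0, "az": 0, "jaw": -1},
    {"x": -1.0, "y": 0.158, "z": 0.19, "ax": 0, "ay": 0, "az": 0, "jaw": -1}
  ]
}}

```text
time: 21.8
tool_pos: [571.4, 3.3, 90.4]
tcp_rot: [3.14, 0.0, 1.674]
contact_force: [0.4, -0.6, 0.0]
grip_width: 15.2
finger_force: 30.0
```

```bash
python3 - <<'E'
from h import *
plan((571.5,-4,90,5.9),(571.5,-4,16,5.9))
E
```

```text
t 21.8 pos [571.4   3.3  90.4] ang 5.9179369719702635 w 15.173136356911087
[-0.0363 -0.0031  0.0019] [0.0011 0.0002 0.0003]
[-0.0362 -0.0036  0.3719] [0.0011 0.0002 0.0003]
```

Request:
{"method": "send_rows", "body": {
  "rows": [
    {"x": -0.036, "y": -0.003, "z": 0, "ax": 0, "ay": 0, "az": 0, "jaw": -1},
    {"x": -0.036, "y": -0.003, "z": 0.1, "ax": 0, "ay": 0, "az": 0, "jaw": -1},
    {"x": -0.036, "y": -0.003, "z": 0.2, "ax": 0, "ay": 0, "az": 0, "jaw": -1},
    {"x": -0.036, "y": -0.003, "z": 0.3, "ax": 0, "ay": 0, "az": 0, "jaw": -1},
    {"x": -0.036, "y": -0.003, "z": 0.35, "ax": 0, "ay": 0, "az": 0, "jaw": -1},
    {"x": -0.036, "y": -0.003, "z": 0.373, "ax": 0, "ay": 0, "az": 0, "jaw": -1},
    {"x": -0.036, "y": -0.003, "z": 0.373, "ax": 0, "ay": 0, "az": 0, "jaw": -1},
    {"x": -0.036, "y": -0.003, "z": 0.373, "ax": 0, "ay": 0, "az": 0, "jaw": -1},
    {"x": -0.036, "y": -0.003, "z": 0.373, "ax": 0, "ay": 0, "az": 0, "jaw": -0.3},
    {"x": -0.036, "y": -0.003, "z": 0.373, "ax": 0, "ay": 0, "az": 0, "jaw": -0.3}
  ]
}}

```text
time: 23.05
tool_pos: [571.3, -4.1, 15.3]
tcp_rot: [3.141, 0.0, 1.674]
contact_force: [-0.5, 0.7, 0.1]
grip_width: 29.5
finger_force: 0.0
```

Request:
{"method": "send_rows", "body": {
  "rows": [
    {"x": 0, "y": 0, "z": -0.15, "ax": 0, "ay": 0, "az": 0, "jaw": -0.3},
    {"x": 0, "y": 0, "z": -0.35, "ax": 0, "ay": 0, "az": 0, "jaw": -0.3},
    {"x": 0, "y": 0, "z": -0.55, "ax": 0, "ay": 0, "az": 0, "jaw": -0.3},
    {"x": -0.15, "y": -0.1, "z": -0.6, "ax": 0, "ay": 0, "az": -0.15, "jaw": -0.3},
    {"x": -0.35, "y": -0.24, "z": -0.6, "ax": 0, "ay": 0, "az": -0.3, "jaw": -0.3},
    {"x": -0.55, "y": -0.38, "z": -0.6, "ax": 0, "ay": 0, "az": -0.45, "jaw": -0.3},
    {"x": -0.75, "y": -0.51, "z": -0.6, "ax": 0, "ay": 0, "az": -0.6, "jaw": -0.3},
    {"x": -0.95, "y": -0.65, "z": -0.6, "ax": 0, "ay": 0, "az": -0.77, "jaw": -0.3},
    {"x": -1.0, "y": -0.69, "z": -0.6, "ax": 0, "ay": 0, "az": -0.95, "jaw": -0.3},
    {"x": -1.0, "y": -0.69, "z": -0.6, "ax": 0, "ay": 0, "az": -0.95, "jaw": -0.3}
  ]
}}

```text
time: 24.3
tool_pos: [454.1, -218.0, 135.2]
tcp_rot: [3.141, 0.0, 2.665]
contact_force: [-0.6, 0.8, 0.0]
grip_width: 31.8
finger_force: 0.0
```

```bash
python3 - <<'E'
from h import *
p,d=cap('top','t6')
im=p[:,:,::-1].astype(int)
m=(im[:,:,2]>180)&(im[:,:,1]>170)&(im[:,:,0]<120)
print('div',rect(m,'top',3))
x0,y0,k=310,195,8
a=cv2.resize(im[y0:y0+70,x0:x0+90].astype(np.uint8),None,fx=k,fy=k,interpolation=3)
cv2.imwrite('pics/c10.png',np.clip(a.astype(int)*2,0,255).astype(np.uint8))
plan((402.5,-315,60,90.5),(402.5,-315,6,90.5))
E
```

```text
div ((444.0597229003906, -663.9412231445312), (158.1820831298828, 108.74209594726562), 88.62284851074219)
t 24.35 pos [ 454.5 -217.2  135.2] ang 62.611467634754945 w 32.00234168857543
[ 0.0058 -0.5537  0.3757] [ 3.000e-04  2.000e-04 -4.648e-01]
[ 0.0059 -0.5538  0.6457] [ 3.000e-04  2.000e-04 -4.648e-01]
```

View pics/c10.png

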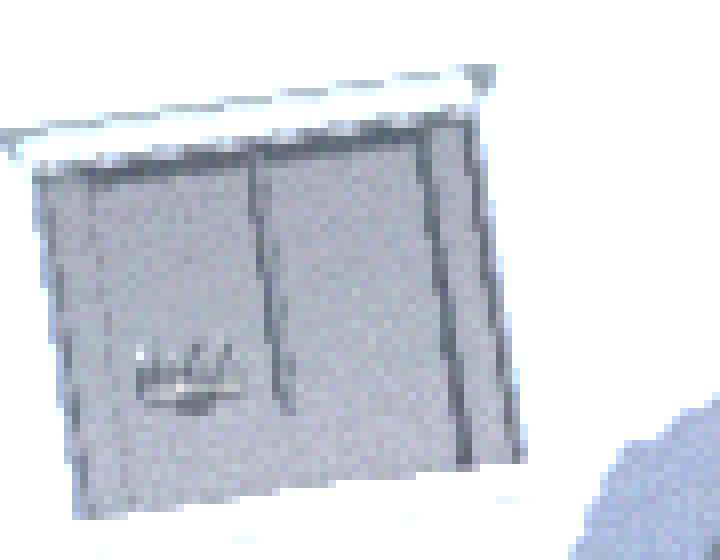

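Request:
{"method": "send_rows", "body": {
  "rows": [
    {"x": 0, "y": -0.25, "z": 0.1, "ax": 0, "ay": 0, "az": -0.15, "jaw": -0.3},
    {"x": 0.006, "y": -0.5, "z": 0.2, "ax": 0, "ay": 0, "az": -0.3, "jaw": -0.3},
    {"x": 0.006, "y": -0.554, "z": 0.3, "ax": 0, "ay": 0, "az": -0.465, "jaw": -0.3},
    {"x": 0.006, "y": -0.554, "z": 0.376, "ax": 0, "ay": 0, "az": -0.465, "jaw": -0.3},
    {"x": 0.006, "y": -0.554, "z": 0.376, "ax": 0, "ay": 0, "az": -0.465, "jaw": -0.3},
    {"x": 0.006, "y": -0.554, "z": 0.376, "ax": 0, "ay": 0, "az": -0.465, "jaw": -0.3},
    {"x": 0.006, "y": -0.554, "z": 0.376, "ax": 0, "ay": 0, "az": -0.465, "jaw": -0.3},
    {"x": 0.006, "y": -0.554, "z": 0.376, "ax": 0, "ay": 0, "az": -0.465, "jaw": -0.3},
    {"x": 0.006, "y": -0.554, "z": 0.376, "ax": 0, "ay": 0, "az": -0.465, "jaw": -0.3},
    {"x": 0.006, "y": -0.554, "z": 0.376, "ax": 0, "ay": 0, "az": -0.465, "jaw": -0.3}
  ]
}}

```text
time: 25.6
tool_pos: [402.9, -315.3, 60.0]
tcp_rot: [-3.142, 0.0, -3.128]
contact_force: [0.0, 0.3, 0.8]
grip_width: 32.1
finger_force: 0.0
```

```bash
python3 - <<'E'
from h import *
plan((402.5,-315,60,90.5),(402.5,-315,6,90.5))
E
```

```text
t 25.6 pos [ 402.9 -315.3   60. ] ang -269.21408865415896 w 32.062180555114246
[ 0.0022  0.0017 -0.0001] [-0.      0.0001  0.0048]
[0.0022 0.0017 0.2699] [-0.      0.0001  0.0048]
```

Request:
{"method": "send_rows", "body": {
  "rows": [
    {"x": 0.002, "y": 0.002, "z": 0.1, "ax": 0, "ay": 0, "az": 0.005, "jaw": -0.3},
    {"x": 0.002, "y": 0.002, "z": 0.2, "ax": 0, "ay": 0, "az": 0.005, "jaw": -0.3},
    {"x": 0.002, "y": 0.002, "z": 0.268, "ax": 0, "ay": 0, "az": 0.005, "jaw": -0.3},
    {"x": 0.002, "y": 0.002, "z": 0.268, "ax": 0, "ay": 0, "az": 0.005, "jaw": -0.3},
    {"x": 0.002, "y": 0.002, "z": 0.268, "ax": 0, "ay": 0, "az": 0.005, "jaw": -1},
    {"x": 0.002, "y": 0.002, "z": 0.268, "ax": 0, "ay": 0, "az": 0.005, "jaw": -1},
    {"x": 0.002, "y": 0.002, "z": 0.268, "ax": 0, "ay": 0, "az": 0.005, "jaw": -1},
    {"x": 0.002, "y": 0.002, "z": 0.268, "ax": 0, "ay": 0, "az": 0.005, "jaw": -1},
    {"x": 0.002, "y": 0.002, "z": 0.268, "ax": 0, "ay": 0, "az": 0.005, "jaw": -1},
    {"x": 0.002, "y": 0.002, "z": 0.268, "ax": 0, "ay": 0, "az": 0.005, "jaw": -1}
  ]
}}

```text
time: 26.85
tool_pos: [402.8, -315.1, 6.8]
tcp_rot: [-3.141, 0.001, -3.133]
contact_force: [-0.0, 1.5, 5.4]
grip_width: 7.8
finger_force: 30.0
```

Request:
{"method": "send_rows", "body": {
  "rows": [
    {"x": 0, "y": 0, "z": -0.1, "ax": 0, "ay": 0, "az": 0, "jaw": -1},
    {"x": 0, "y": 0, "z": -0.25, "ax": 0, "ay": 0, "az": 0, "jaw": -1},
    {"x": 0, "y": 0, "z": -0.4, "ax": 0, "ay": 0, "az": 0, "jaw": -1},
    {"x": -0.08, "y": 0.1, "z": -0.5, "ax": 0, "ay": 0, "az": 0, "jaw": -1},
    {"x": -0.2, "y": 0.3, "z": -0.5, "ax": 0, "ay": 0, "az": -0.05, "jaw": -1},
    {"x": -0.35, "y": 0.5, "z": -0.5, "ax": 0, "ay": 0, "az": -0.09, "jaw": -1},
    {"x": -0.5, "y": 0.7, "z": -0.5, "ax": 0, "ay": 0, "az": -0.09, "jaw": -1},
    {"x": -0.63, "y": 0.9, "z": -0.5, "ax": 0, "ay": 0, "az": -0.09, "jaw": -1},
    {"x": -0.7, "y": 1.0, "z": -0.5, "ax": 0, "ay": 0, "az": -0.09, "jaw": -1},
    {"x": -0.7, "y": 1.0, "z": -0.5, "ax": 0, "ay": 0, "az": -0.09, "jaw": -1}
  ]
}}

```text
time: 28.1
tool_pos: [541.2, -112.2, 105.9]
tcp_rot: [3.141, -0.0, -3.036]
contact_force: [0.0, -1.0, -1.4]
grip_width: 7.9
finger_force: 30.0
```

```bash
python3 - <<'E'
from h import *
plan((582.3,-30,100,95.9),(582.3,-30,80,95.9))
E
```

```text
t 28.1 pos [ 541.2 -112.2  105.9] ang -263.93361425053604 w 7.91045043647709
[-0.248   0.3868  0.0294] [ 0.0004 -0.0004  0.0028]
[-0.248   0.3868  0.1294] [ 0.0004 -0.0004  0.0028]
```

Request:
{"method": "send_rows", "body": {
  "rows": [
    {"x": -0.12, "y": 0.19, "z": 0, "ax": 0, "ay": 0, "az": 0, "jaw": -1},
    {"x": -0.248, "y": 0.387, "z": 0.03, "ax": 0, "ay": 0, "az": 0, "jaw": -1},
    {"x": -0.248, "y": 0.387, "z": 0.1, "ax": 0, "ay": 0, "az": 0, "jaw": -1},
    {"x": -0.248, "y": 0.387, "z": 0.1, "ax": 0, "ay": 0, "az": 0, "jaw": -1},
    {"x": -0.248, "y": 0.387, "z": 0.1, "ax": 0, "ay": 0, "az": 0, "jaw": -1},
    {"x": -0.248, "y": 0.387, "z": 0.1, "ax": 0, "ay": 0, "az": 0, "jaw": -1},
    {"x": -0.248, "y": 0.387, "z": 0.1, "ax": 0, "ay": 0, "az": 0, "jaw": -1},
    {"x": -0.248, "y": 0.387, "z": 0.1, "ax": 0, "ay": 0, "az": 0, "jaw": -1},
    {"x": -0.248, "y": 0.387, "z": 0.1, "ax": 0, "ay": 0, "az": 0, "jaw": -1},
    {"x": -0.248, "y": 0.387, "z": 0.1, "ax": 0, "ay": 0, "az": 0, "jaw": -1}
  ]
}}

```text
time: 29.35
tool_pos: [582.1, -31.6, 86.3]
tcp_rot: [3.141, 0.0, -3.039]
contact_force: [-1.7, -0.3, -1.7]
grip_width: 7.4
finger_force: 30.0
```

```bash
python3 - <<'E'
from h import *
th=np.radians(5.9);c=np.array([np.cos(th),np.sin(th)]);n=np.array([-c[1],c[0]]);F=np.array([582.3,-30.])
o=bot.get_obs();z=o['tool_pos'][2]-6.8
for nm in('top','side'):
    p,d=cap(nm,nm+'7');im=p.astype(int)
    m=(im[:,:,0]>im[:,:,2]*1.6)&(im[:,:,1]>im[:,:,2]*1.5)&(im[:,:,0]>60)
    m[:, :250]=0; m[:,420:]=0;m[:150]=0;m[300:]=0
    if nm=='side':
        m[:190]=0
    v,u=np.nonzero(m);P=np.array([atz(nm,a,b,z+2)[:2]-F for a,b in zip(u,v)])
    if len(P): 
        q=np.c_[P@c,P@n]; print(nm,len(P),np.percentile(q,[0,1,5,50,95,99,100],axis=0).round(1).T.tolist(),u.min(),u.max(),v.min(),v.max())
plan((582.3,-30,80,95.9))
E
```

```text
top 530 [[-50.8, -49.9, -48.7, -36.8, -1.0, 4.0, 7.4], [-49.0, -47.4, -43.3, 14.6, 54.6, 57.8, 58.9]] 320 367 233 257
side 748 [[-50.6, -49.3, -45.4, -10.2, 42.8, 47.2, 51.9], [-117.1, -93.1, -46.0, 22.1, 60.6, 64.1, 64.9]] 292 334 190 230
t 29.45 pos [582.2 -31.5  86.3] ang -264.09283274436706 w 7.958541028336054
[-0.0014  0.0076  0.0314] [0.0001 0.     0.0001]
```

```bash
python3 - <<'E'
from h import *
plan((584.2,-30.6,80,95.9),(584.2,-30.6,48,95.9))
E
```

```text
t 29.45 pos [582.2 -31.5  86.3] ang -264.09283274436706 w 7.958541028336054
[-0.0106  0.0037  0.0314] [0.0001 0.     0.0001]
[-0.0106  0.0037  0.1914] [0.0001 0.     0.0001]
```

Request:
{"method": "send_rows", "body": {
  "rows": [
    {"x": -0.011, "y": 0.004, "z": 0.03, "ax": 0, "ay": 0, "az": 0, "jaw": -1},
    {"x": -0.011, "y": 0.004, "z": 0.06, "ax": 0, "ay": 0, "az": 0, "jaw": -1},
    {"x": -0.011, "y": 0.004, "z": 0.09, "ax": 0, "ay": 0, "az": 0, "jaw": -1},
    {"x": -0.011, "y": 0.004, "z": 0.12, "ax": 0, "ay": 0, "az": 0, "jaw": -1},
    {"x": -0.011, "y": 0.004, "z": 0.14, "ax": 0, "ay": 0, "az": 0, "jaw": -1},
    {"x": -0.011, "y": 0.004, "z": 0.155, "ax": 0, "ay": 0, "az": 0, "jaw": -1},
    {"x": -0.011, "y": 0.004, "z": 0.17, "ax": 0, "ay": 0, "az": 0, "jaw": -1},
    {"x": -0.011, "y": 0.004, "z": 0.18, "ax": 0, "ay": 0, "az": 0, "jaw": -1},
    {"x": -0.011, "y": 0.004, "z": 0.19, "ax": 0, "ay": 0, "az": 0, "jaw": -1},
    {"x": -0.011, "y": 0.004, "z": 0.19, "ax": 0, "ay": 0, "az": 0, "jaw": -1}
  ]
}}

```text
time: 30.7
tool_pos: [584.2, -30.6, 48.2]
tcp_rot: [3.141, -0.0, -3.039]
contact_force: [-0.8, 0.7, -0.7]
grip_width: 7.6
finger_force: 30.0
```

No contact, plate is below the wall tops. Lower the last 5 mm.

Request:
{"method": "send_rows", "body": {
  "rows": [
    {"x": 0, "y": 0, "z": 0.005, "ax": 0, "ay": 0, "az": 0, "jaw": -1},
    {"x": 0, "y": 0, "z": 0.01, "ax": 0, "ay": 0, "az": 0, "jaw": -1},
    {"x": 0, "y": 0, "z": 0.015, "ax": 0, "ay": 0, "az": 0, "jaw": -1},
    {"x": 0, "y": 0, "z": 0.02, "ax": 0, "ay": 0, "az": 0, "jaw": -1},
    {"x": 0, "y": 0, "z": 0.025, "ax": 0, "ay": 0, "az": 0, "jaw": -1},
    {"x": 0, "y": 0, "z": 0.025, "ax": 0, "ay": 0, "az": 0, "jaw": -1},
    {"x": 0, "y": 0, "z": 0.025, "ax": 0, "ay": 0, "az": 0, "jaw": -1},
    {"x": 0, "y": 0, "z": 0.025, "ax": 0, "ay": 0, "az": 0, "jaw": -1},
    {"x": 0, "y": 0, "z": 0.025, "ax": 0, "ay": 0, "az": 0, "jaw": -1},
    {"x": 0, "y": 0, "z": 0.025, "ax": 0, "ay": 0, "az": 0, "jaw": -1}
  ]
}}

```text
time: 31.95
tool_pos: [584.3, -30.6, 43.3]
tcp_rot: [3.142, 0.0, -3.039]
contact_force: [-0.1, -0.1, -0.2]
grip_width: 7.3
finger_force: 30.0
```

Request:
{"method": "send_rows", "body": {
  "rows": [
    {"x": 0, "y": 0, "z": 0.003, "ax": 0, "ay": 0, "az": 0, "jaw": -1},
    {"x": 0, "y": 0, "z": 0.003, "ax": 0, "ay": 0, "az": 0, "jaw": -0.4},
    {"x": 0, "y": 0, "z": 0.003, "ax": 0, "ay": 0, "az": 0, "jaw": -0.4},
    {"x": 0, "y": 0, "z": 0.003, "ax": 0, "ay": 0, "az": 0, "jaw": -0.4},
    {"x": 0, "y": 0, "z": 0.003, "ax": 0, "ay": 0, "az": 0, "jaw": -0.4},
    {"x": 0, "y": 0, "z": -0.1, "ax": 0, "ay": 0, "az": 0, "jaw": -0.4},
    {"x": 0, "y": 0, "z": -0.3, "ax": 0, "ay": 0, "az": 0, "jaw": -0.4},
    {"x": 0, "y": 0, "z": -0.55, "ax": 0, "ay": 0, "az": 0, "jaw": -0.4},
    {"x": 0.3, "y": 0, "z": -0.65, "ax": 0, "ay": 0, "az": 0, "jaw": -0.4},
    {"x": 0.5, "y": 0, "z": -0.65, "ax": 0, "ay": 0, "az": 0, "jaw": -0.4}
  ]
}}

```text
time: 33.2
tool_pos: [483.9, -41.0, 175.0]
tcp_rot: [-3.14, 0.003, -3.038]
contact_force: [0.4, -0.0, 0.4]
grip_width: 27.6
finger_force: 0.0
```

Request:
{"method": "send_rows", "body": {
  "rows": [
    {"x": 0.1, "y": -0.3, "z": 0, "ax": 0, "ay": 0, "az": 0, "jaw": -0.4},
    {"x": 0.2, "y": -0.6, "z": 0, "ax": 0, "ay": 0, "az": 0, "jaw": -0.4},
    {"x": 0.2, "y": -0.9, "z": 0, "ax": 0, "ay": 0, "az": 0, "jaw": -0.4},
    {"x": 0.2, "y": -1, "z": 0, "ax": 0, "ay": 0, "az": 0, "jaw": -0.4},
    {"x": 0.2, "y": -1, "z": 0, "ax": 0, "ay": 0, "az": 0, "jaw": -0.4},
    {"x": 0.2, "y": -1, "z": 0, "ax": 0, "ay": 0, "az": 0, "jaw": -0.4},
    {"x": 0.2, "y": -1, "z": 0, "ax": 0, "ay": 0, "az": 0, "jaw": -0.4},
    {"x": 0.2, "y": -1, "z": 0, "ax": 0, "ay": 0, "az": 0, "jaw": -0.4},
    {"x": 0.2, "y": -1, "z": 0, "ax": 0, "ay": 0, "az": 0, "jaw": -0.4},
    {"x": 0.2, "y": -1, "z": 0, "ax": 0, "ay": 0, "az": 0, "jaw": -0.4}
  ]
}}

```text
time: 34.45
tool_pos: [465.6, -243.7, 173.3]
tcp_rot: [3.142, 0.0, -3.038]
contact_force: [0.6, 0.3, -0.1]
grip_width: 27.5
finger_force: 0.0
```

```bash
python3 - <<'E'
from h import *
th=np.radians(5.9);c=np.array([np.cos(th),np.sin(th)]);n=np.array([-c[1],c[0]]);F=np.array([582.3,-30.])
p,d=cap('top','t8');im=p.astype(int)
m=(im[:,:,0]>im[:,:,2]*1.6)&(im[:,:,1]>im[:,:,2]*1.5)&(im[:,:,0]>60)
m[:,:290]=0;m[:,400:]=0;m[:150]=0;m[300:]=0
r=rect(m,'top',39);print(r,'rel',(np.array(r[0])-F)@c,(np.array(r[0])-F)@n)
v,u=np.nonzero(m);D=d[v,u];P=np.array([dep('top',a,b,e) for a,b,e in zip(u,v,D) if e>0])
q=P[:,:2]-F;A=np.c_[q@c,q@n,np.ones(len(q))];k=(P[:,2]<48)&(P[:,2]>25)
s=np.linalg.lstsq(A[k],P[k,2],rcond=None)[0];print('plane',s,np.std(P[k,2]-A[k]@s),k.sum())
for qx in(-1,1):
  for qy in(-1,1):
    w=k&(np.sign(A[:,0])==qx)&(np.sign(A[:,1])==qy)&(abs(A[:,1])>15);print(qx,qy,np.median(P[w,2]).round(2))
h=(im[:,:,0]>130)&(im[:,:,1]<80)&(np.arange(640)<290);h[:270]=0;print('hook',rect(h,'top',28))
# change check against first picture for other things
t0=cv2.imread('pics/t0.png')[:,:,::-1].astype(int)
for nm,b in dict(blue=(400,222,430,254),orange=(442,218,470,250),green=(488,220,518,252),bottle=(215,210,248,242)).items():
    x0,y0,x1,y1=b; print(nm,abs(im-t0)[y0:y1,x0:x1].mean().round(1))
s0=cv2.imread('pics/s0.png')[:,:,::-1].astype(int);s,_=cap('side','s8')
for nm,b in dict(tin=(225,335,258,370),bottle=(255,272,285,318),blue=(318,192,346,212)).items():
    x0,y0,x1,y1=b; print('side',nm,abs(s.astype(int)-s0)[y0:y1,x0:x1].mean().round(1))
o=bot.get_obs();print(o['time'],o['tool_pos'])
E
```

```text
((583.9744873046875, -31.122421264648438), (98.70684051513672, 121.14734649658203), 5.89152193069458) rel 1.5502407100624829 -1.2886003918048945
plane [-4.22515836e-03  5.81414358e-04  3.82940513e+01] 2.6789240732441733 1943
-1 -1 38.38
-1 1 38.43
1 -1 38.22
1 1 38.43
hook ((378.75537109375, 196.27647399902344), (19.719825744628906, 88.22457885742188), 66.30854797363281)
blue 32.7
orange 28.3
green 11.2
bottle 12.0
side tin 3.3
side bottle 4.2
side blue 21.0
34.55 [ 465.5965709  -243.87435195  173.29478368]
```

```bash
python3 -c "
from plant import bot
print(bot.close_job())"
```

```text
the job is handed in; nothing more can be done
None
```

The job is handed in at about 34.6 s: the tray was pulled to its stop with the hook, the hook stands clear on the bench, the heat sink is in the left pocket, and the divider measured flat and centred on the ledges. I viewed 12 pictures, over the limit of 10. I did not confirm by image at the end that the boxes and bottle are unmoved, but the gripper was planned to pass well above or clear of them.

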